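# Swing the bench magnifier over the nail block and lock it

## Task

Bring the bench magnifier over the small wooden block with the two nails so that it can be inspected: gently push the lens arm round with a fingertip until the lens is centred above the block. Then push the lock lever on top of the column clockwise (seen from above) as far as it goes. The block, the dish and the hand drill stay lying where they are, and the lens stays over the block.

Things in the scene. Friction and masses are not known exactly. Their poses are not given: they have to be found in the camera images.
- stand: bench magnifier stand, fixed to the bench: round steel foot 84 mm across and 24 mm high, column 18 mm across. Origin on the bench top on the column's axis, z up. A lens arm and, above it, a lock lever both swivel about this column axis. Its own -x axis is the middle direction of the lens arm.
- lens_arm (a joint): swivel angle of the lens arm about the column, rad, -1.5 to 1.5; at 0 the arm points along the stand's -x axis, positive is counter-clockwise seen from above. Friction holds it where it is left (about 2 N at 70 mm from the axis turns it). A flat aluminium bar 12 mm wide, 10 mm thick, centre at z = 135 mm, from the hub (radius 17 mm, top at z = 148 mm) out to the lens rim.
- lens_centre (a point): centre of the round lens, 140 mm from the column axis, z = 135 mm. Its black rim, 94 mm across and 12 mm thick, begins 93 mm from the axis. Free space below the bar and lens, but for the loose work lying on the bench under the lens's path.
- lock_lever (a joint): angle of the lock lever, rad: 0 unlocked, 1.57 at its stop, locked; grows clockwise seen from above; stays where left (about 2 N at 60 mm from the axis turns it). At 0 it points 0.2 rad clockwise of the stand's +x axis (the side away from the lens), at 1.57 it points 1.77 rad clockwise of it. Steel bar 9 x 9 mm, centre at z = 165 mm; hub radius 13 mm, top z = 173 mm.
- lever_ball (a point): centre of the black ball, 18 mm across, at the lever's end, 78 mm from the column axis, z = 165 mm
- block_centre (a point): centre of the wooden block with two upright nails, the work to be inspected: block 30 x 55 x 18 mm, nails to 38 mm high; lies loose on the bench about 140 mm from the column axis, clear below the lens. This point is 9 mm above the bench.
- pin_dish: small round steel dish, 74 mm across, 18 mm high, loose; not to be moved. Origin at the centre of its underside
- pin_drill: small hand drill bit with a wooden handle, 100 mm long, 26 mm high, loose, lying on the bench; not to be moved. Origin under its middle
Not all that is in view belongs to the job. What is shaped like the part that bears block_centre but turquoise is not meant.

How it is judged (in metres and radians):
On the way, in this order (a step that is already met when the one before it is completed fails the run):
1. the lens stands still over the nail block, the lever not yet locked (horizontal distance between lens_centre and block_centre below 0.02 m and velocity of joint lens_arm between -0.05 and 0.05 rad/s and value of joint lock_lever below 0.8 rad), for 0.3 s.
2. the lock lever is at its stop (value of joint lock_lever above 1.45 rad), for 0.2 s.
At the end, for the whole second after the job is handed in: the lens centre is within 20 mm (seen from above) of the nail block's centre, the lock lever is turned to within 0.12 rad of its stop, and block, dish and hand drill lie within 15 mm of where they were (horizontal distance between lens_centre and block_centre below 0.02 m and value of joint lock_lever above 1.45 rad and distance of each of block_centre, pin_dish, pin_drill from where it was at the start of the episode below 0.015 m); the robot touches nothing.
It fails at once if the nail block is moved more than 15 mm or lifted (distance of block_centre from where it was at the start of the episode above 0.015 m).
It fails at once if the dish is moved more than 15 mm or lifted (distance of pin_dish from where it was at the start of the episode above 0.015 m).
It fails at once if the hand drill is moved more than 15 mm or lifted (distance of pin_drill from where it was at the start of the episode above 0.015 m).
It fails at once if the lock lever is turned by more than half while the lens is not over the block (value of joint lock_lever above 0.8 rad and horizontal distance between lens_centre and block_centre above 0.025 m).
It fails at once if the fingers press the magnifier with more than 30 N (contact force between the fingers and stand above 30 N).
It also fails if it takes over 54 s, if anything falls off the work surface, if the arm or the gripper's body presses on something with over 40 N, if the wrist force passes 120 N, or if a joint passes its speed limit or range.

## Robot

A 7-joint arm with a two-finger parallel gripper is mounted at the origin on a cart in front of the work surface, level with it; the furniture and walls round the work are solid. World frame = base frame: x ahead of the robot, y to its left, z up, the work surface at z = 0. Lengths are in mm, angles in rad, forces in N, time in s.
With the tool pointing down it reaches from about 400 to 875 mm from the base axis. Payload 4.4 kg.
Tool frame: the origin (TCP) lies on the centre line of the jaws, within the pads' length; the fingertips stand 25 mm ahead of it and the grasp point (between the pads) lies 6 mm ahead of it (ctrl.finger_overhang is the distance from the TCP to the fingertips, in mm); z points along the fingers, y is the line along which they close (so a half turn about z gives the same grasp; the last joint's range is limited). The gripper opens to 85 mm and grips with 20 to 120 N. Pads are 22 mm wide; open, the fingers measure 114 mm over their backs; the gripper's body (76 mm by 85 mm) begins 54 mm behind the grasp point. The pads swing forward as they close: fully open they stand 13 mm farther back than shut.
Start: joints at [1.121, 0.628, 0.038, 1.517, -0.027, 0.996, -0.02], TCP at [243.417, -602.715, 256.313] pointing down, gripper open.
Joint ranges: [-3.06, 3.06], [-0.37, 2.12], [-1.25, 1.32], [0.18, 2.47], [-1.1, 4.24], [0.23, 1.98], [-2.94, 2.94]. Speed limits (rad/s): [2.57, 2.57, 3.14, 3.14, 3.14, 3.14, 3.14].

## Interface

Orientations are given as [roll, pitch, yaw] about the fixed x, y, z axes, in that order (R = Rz(yaw) Ry(pitch) Rx(roll)).
In Python, from cell import ctrl gives the robot as it stands. The module is installed in compiled form; this text tells all that it offers.
- The arm moves only by the tool play_rows, never from a script. Its argument "targets" is a list of rows, each a list of 5 numbers: the closure, from 0 (fully open) to 1 (shut), then the shift along the tool's x, y, z in cm, then the turn about the tool's z in degrees. In form: [[gripper, dx, dy, dz, spin], ...]. A call has 1 to 10 rows; each row is the pose to reach, as a shift and turn from the pose commanded when the call began, along the tool's axes at that moment; what a row does not reach only later rows make up. A row lasts 1/10 s, in which the tool goes at most 50 mm and 8.59 degrees, less where a joint would pass 70% of its speed; a pose out of reach is approached as far as the arm can. A call with a gripper value outside its range is refused whole. The fingers move at their own pace and stop on an object; the grip force is fixed at half the most. Time passes only in rows, so rows that repeat a pose let the fingers close. It gives the time, the measured TCP pose, the force, the opening and the grip force at its end, in the units of the state.
- ctrl.read_state(): the state, without advancing time (a new reading comes with each control period).
- ctrl.get_image(name): name is "side" or "top"; returns (picture, depth): 480x640x3 uint8, red, green, blue; 480x640 float32, mm along the optical axis (not along the pixel's ray), 0 where there is no reading.
- ctrl.calibration(name): a dict with "vfov" (degrees; the focal length in pixels is half the picture's height over the tangent of half this angle, whatever the lens; pixels are square), "cx", "cy" (the principal point, pixels), "extrinsics" (4x4, takes a point from camera to world coordinates). Camera axes: x right, y down, z forward; pixel columns grow to the right and rows downward; lengths in mm; the calibration is good to about 2 mm. A picture is of the moment at which its call begins. calibration takes no time and is no camera call.
- ctrl.finish_job(): hands the job in; it is judged then, once.
Trained networks look in the newest picture that a camera, given by its name, has taken for a name from the list of things; names that differ only in an ending like _2 or _b are one class to them, and where a whole thing is asked for, a point or a joint stands for the part that bears it (a point fixed in the world has none). Each returns a list of dicts, best first, with "confidence" (0 to 1); they miss things now and then, are a little off and sometimes report something else, mostly with a low value. They report only what shows in the picture. A call takes as long as a camera call. They do not tell look-alikes from the thing itself.
- ctrl.search_frame(camera, name): "bbox" ([left, top, right, bottom] in pixels, round what is visible of it).
- ctrl.trace(camera, name): "pixels" (480x640 bool, what is visible of it) and "bbox" ([left, top, right, bottom] in pixels, round what is visible of it).
The state is a dict: "clock": time; "qpos": joint angles; "qd": joint speeds; "tau": joint torques, N m; "eef_pos": TCP position; "tool_rot": TCP orientation; "force": force on the tool from outside, world axes, zero at the start; "torque": the same for the moment, N m; "width": finger opening in mm; "gripper_force": force on a finger pad.
Only numpy, scipy, OpenCV 4.12 (cv2) and the standard library are available. Lean on these libraries where they do the work, as an engineer would, in place of code of your own. Each camera call takes 0.05 s, during which the arm holds its last target. There are 200 camera calls.

## Working session

There is one attempt and no reset: what is moved stays moved. The work goes in short steps, Python scripts to look and compute and a tool call to move; the robot and the scene stay as the last step left them, time stands still between calls to the robot, and variables do not carry over. Pictures are saved under pics/ and viewed, at most 10 in all, crops included, and the job is handed in when it is done.

Besides the shell and the picture viewer there is one more tool, called after "Call:" as name([rows], argument=value, ...), one row to a line, values as JSON. play_rows: Moves the arm, as the interface text tells. Its arguments: {"type":"object","properties":{"targets":{"type":"array"}},"required":["targets"]}

```bash
mkdir -p pics; cat > h.py <<'E'
import numpy as np, cv2
from cell import ctrl
def pts(cam,depth,mask):
    c=ctrl.calibration(cam); f=240/np.tan(np.radians(c["vfov"]/2))
    v,u=np.nonzero(mask&(depth>0)); z=depth[v,u]
    P=np.c_[(u-c["cx"])*z/f,(v-c["cy"])*z/f,z,np.ones(len(z))]
    return (P@np.array(c["extrinsics"]).T)[:,:3]
def full(cam,depth):
    return pts(cam,np.where(depth>0,depth,1e-3),np.ones(depth.shape,bool)).reshape(480,640,3)
E
python3 - <<'E'
from h import *
for cam in ["top","side"]:
    im,d=ctrl.get_image(cam); cv2.imwrite(f"pics/{cam}0.png",im[:,:,::-1])
    for n in ["stand","lens_arm","lens_centre","lock_lever","lever_ball","block_centre","pin_dish","pin_drill"]:
        for r in ctrl.trace(cam,n)[:3]:
            p=pts(cam,d,r["pixels"])
            print(cam,n,round(r["confidence"],2),np.round(r["bbox"]),len(p),np.median(p,0).round() if len(p) else "",p.min(0).round() if len(p) else "",p.max(0).round() if len(p) else "")
s=ctrl.read_state(); print(s["clock"],s["eef_pos"],s["tool_rot"],s["width"])
E
```

```text
top stand 0.63 [289. 174. 417. 264.] 3596 [514. 268. 139.] [445. 160.   2.] [612. 418. 178.]
top lens_arm 0.6 [311. 212. 413. 267.] 2351 [498. 242. 139.] [445. 188.  17.] [564. 381. 163.]
top lens_centre 0.6 [310. 206. 418. 266.] 2330 [498. 241. 139.] [445. 188.  17.] [564. 381. 152.]
top lens_centre 0.16 [354. 250. 387. 281.] 804 [449. 265.   7.] [417. 225.  -2.] [490. 297.  21.]
top lock_lever 0.72 [290. 170. 327. 220.] 433 [564. 381. 171.] [529. 353.  -3.] [661. 425. 178.]
top lock_lever 0.41 [391. 207. 401. 216.] 47 [568. 199.   9.] [561. 189.   0.] [577. 210.  13.]
top lever_ball 0.94 [292. 173. 329. 218.] 346 [551. 376. 172.] [529. 352. 153.] [609. 416. 178.]
top block_centre 0.59 [239. 233. 267. 259.] 383 [497. 503.  19.] [469. 478.   1.] [524. 528.  42.]
top block_centre 0.55 [320. 276. 337. 301.] 411 [404. 350.  19.] [375. 333.  -3.] [434. 366.  41.]
top pin_dish 0.93 [355. 246. 388. 280.] 766 [449. 265.   7.] [419. 226.  -2.] [490. 295.  21.]
top pin_drill 0.61 [390. 207. 402. 216.] 40 [569. 199.   9.] [561. 189.   4.] [577. 210.  13.]
side stand 0.65 [320. 186. 388. 290.] 
[... 357 characters left out ...]
ever_ball 0.9 [352. 189. 388. 220.] 425 [553. 369. 168.] [529. 348.  -2.] [703. 710. 175.]
side block_centre 0.86 [256. 246. 283. 274.] 406 [386. 427.  17.] [361. 404. -11.] [411. 494.  38.]
side block_centre 0.85 [306. 227. 332. 244.] 385 [497. 494.  16.] [469. 471.  -1.] [528. 552.  35.]
side block_centre 0.79 [272. 276. 303. 296.] 529 [405. 339.  17.] [377. 329.  -2.] [438. 387.  34.]
side pin_dish 0.92 [300. 304. 343. 331.] 1008 [457. 268.   7.] [419. 222.  -3.] [497. 317.  20.]
side pin_drill 0.65 [349. 309. 399. 343.] 454 [537. 231.  13.] [510. 183.  -2.] [580. 257.  27.]
0.9 [ 243.40685344 -602.73037014  256.32469596] [ 3.14155006e+00 -1.07310919e-05  3.83789874e-01] 85.46429019608422
```

View pics/top0.png

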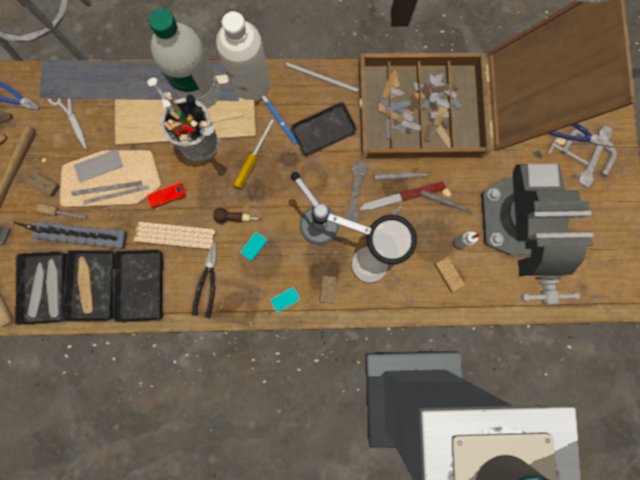

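View pics/side0.png

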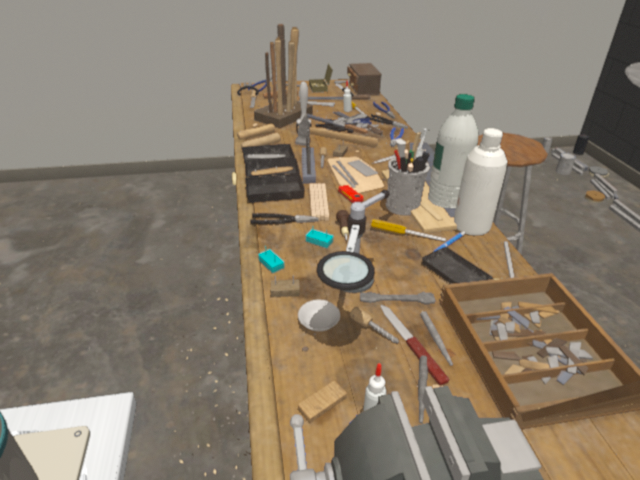

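```bash
python3 - <<'E'
from h import *
from scipy.optimize import least_squares
for cam in ["top","side"]:
    im,d=ctrl.get_image(cam); W=full(cam,d); W[d==0]=np.nan
    H=W[...,2]; reg=(W[...,0]>380)&(W[...,0]<640)&(W[...,1]>140)&(W[...,1]<460)
    gray=im.max(2)
    rim=W[reg&(H>128)&(H<148)&(gray<75)&(W[...,1]<290)]
    r=least_squares(lambda p:np.hypot(rim[:,0]-p[0],rim[:,1]-p[1])-44,[500,230],loss='soft_l1').x
    print(cam,"rim",len(rim),r.round(1))
    hi=W[reg&(H>158)]; 
    print(" lever pts",len(hi),hi.min(0).round(),hi.max(0).round())
    bl=W[reg&(H>158)&(gray<75)]; print(" ball",len(bl),np.median(bl,0).round(1))
    hub=W[reg&(H>158)&(gray>=75)]; ys=np.sort(hub[:,1]); 
    hb=hub[hub[:,1]<ys[0]+28]; print(" hub",len(hb),hb.min(0).round(),hb.max(0).round())
    # block
    for (cx,cy) in [(404,345),(257,0)]:
        b=W[(abs(W[...,0]-404)<45)&(abs(W[...,1]-345)<45)&(H>12)&(H<24)]
    print(" block",len(b),b.min(0).round(),b.max(0).round(), cv2.minAreaRect(b[:,:2].astype(np.float32)), b.mean(0).round(1))
    f=W[reg&(H>18)&(H<29)&(np.hypot(W[...,0]-560,W[...,1]-345)<60)]; print(" foot",len(f),f.min(0).round(),f.max(0).round())
    x=[(300,240,180,90),(250,230,150,190)][cam=="side"]
    if cam=="top": a=cv2.resize(im[160:320,230:480],None,fx=3.1,fy=3.1,interpolation=cv2.INTER_CUBIC)
    else: a=cv2.resize(im[180:420,240:400],None,fx=2.06,fy=2.06,interpolation=cv2.INTER_CUBIC)
    globals()[cam]=a
side=side[:top.shape[0]]; h=max(top.shape[0],side.shape[0])
top=cv2.resize(top,(470,int(470*160/250))) if 0 else top
cv2.imwrite("pics/crop1.png",top[:,:,::-1]); 
E
```

```text
top rim 645 [491.2 234.5]
 lever pts 416 [529. 353. 159.] [613. 418. 177.]
 ball 55 [604.2 410.2 172.9]
 hub 211 [529. 353. 159.] [567. 379. 177.]
 block 372 [377. 333.  14.] [431. 366.  24.] ((403.7327575683594, 349.486083984375), (29.850650787353516, 54.84016799926758), 83.56964111328125) [403.7 349.6  18.6]
 foot 303 [504. 288.  18.] [584. 402.  29.]
side rim 562 [491.8 230.5]
 lever pts 345 [530. 347. 159.] [613. 411. 175.]
 ball 20 [606.4 402.2 168.8]
 hub 183 [530. 347. 159.] [566. 375. 174.]
 block 348 [377. 327.  12.] [433. 364.  23.] ((405.06842041015625, 346.18768310546875), (33.08918762207031, 53.756195068359375), 83.16085815429688) [404.9 344.4  17.2]Traceback (most recent call last):
  File "<stdin>", line 19, in <module>
    return umr_minimum(a, axis, None, out, keepdims, initial, where)
ValueError: zero-size array to reduction operation minimum which has no identity
```

```bash
python3 - <<'E'
from h import *
im,d=ctrl.get_image("top"); W=full("top",d); H=W[...,2]
for y0 in range(-600,400,100):
    m=(abs(W[...,1]-y0)<50)&(W[...,0]>350)&(W[...,0]<800)&(d>0)&(H<400); print(y0,m.sum(),H[m].max().round() if m.any() else "")
im2,d2=ctrl.get_image("side")
a=cv2.resize(im[190:310,230:470],(600,300),interpolation=cv2.INTER_CUBIC)
b=cv2.resize(im2[220:420,250:390],(210,300),interpolation=cv2.INTER_CUBIC)
b=cv2.resize(b,(196,280)); c=np.zeros((300,800,3),np.uint8); c[:,:600]=a; c[:280,602:798]=b
cv2.imwrite("pics/crop1.png",c[:,:,::-1])
E
```

```text
-600 0 
-500 0 
-400 1 -2.0
-300 7521 30.0
-200 5996 222.0
-100 13402 289.0
0 14096 168.0
100 9669 110.0
200 9188 145.0
300 9962 149.0
```

View pics/crop1.png

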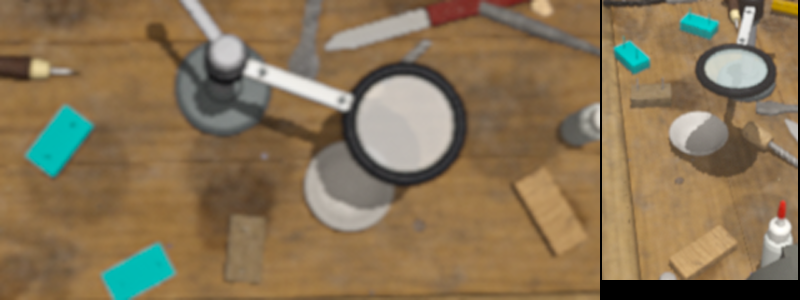

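The block meant is the brown one at top pixel (328,289): its depth reaches 41 mm (the nails), and it lies 140 mm from the column. The turquoise ones at (253,246) and (285,299) are decoys. The light plank at (450,274) is too far from the column. I'll raise the tool and swing it over next.

```bash
cat >> h.py <<'E'
def go(*wps, yaw0=None):
    """wps: (x,y,z,yaw_deg) -> rows in cm/deg from present pose"""
    s=ctrl.read_state(); p=np.array(s["eef_pos"]); y0=s["tool_rot"][2]
    c,sn=np.cos(y0),np.sin(y0)
    print("t",round(s["clock"],2),"at",p.round(1),"yaw",round(np.degrees(y0),1),"q",np.round(s["qpos"],2),"F",np.round(s["force"],1))
    for w in wps:
        d=np.array(w[:3])-p; sp=-((w[3]-np.degrees(y0)+180)%360-180)
        print([round((c*d[0]+sn*d[1])/10,2),round((sn*d[0]-c*d[1])/10,2),round(-d[2]/10,2),round(sp,1)])
E
python3 - <<'E'
from h import *
im,d=ctrl.get_image("top"); W=full("top",d); H=W[...,2]
m=(H>180)&(d>0)&(W[...,0]>350)&(W[...,0]<800)&(W[...,1]<100)&(W[...,1]>-400)
p=W[m]; print(len(p),p.min(0).round(),p.max(0).round(),np.median(p,0).round())
go((243,-603,400,22),(600,-100,400,70),(600,-100,400,90),(560,270,400,140))
E
```

```text
4791 [ 684. -212.  180.] [800.  62. 472.] [ 742. -112.  238.]
t 1.15 at [ 243.4 -602.7  256.3] yaw 22.0 q [ 1.12  0.63  0.04  1.52 -0.03  1.   -0.02] F [ 0.4  0.1 -0.6]
[np.float64(-0.05), np.float64(0.01), np.float64(-14.37), np.float64(-0.0)]
[np.float64(51.89), np.float64(-33.26), np.float64(-14.37), np.float64(-48.0)]
[np.float64(51.89), np.float64(-33.26), np.float64(-14.37), np.float64(-68.0)]
[np.float64(62.04), np.float64(-69.07), np.float64(-14.37), np.float64(-118.0)]
```

Call:
play_rows([
  [1,0,0,-5,0],
  [1,0,0,-10,0],
  [1,0,0,-14,0],
  [1,0,0,-14,0],
])

```text
clock: 1.55
eef_pos: [244.3, -605.3, 403.4]
tool_rot: [3.129, -0.0, 0.384]
force: [0.1, -0.4, -0.8]
width: 28.1
gripper_force: 0.0
```

Call:
play_rows([
  [1,4,-3,0,-6],
  [1,8,-6,0,-12],
  [1,12,-9,0,-18],
  [1,16,-12,0,-24],
  [1,20,-15,0,-30],
  [1,24,-18,0,-36],
  [1,28,-21,0,-42],
  [1,32,-24,0,-48],
  [1,36,-27,0,-54],
  [1,40,-30,0,-60],
])

```text
clock: 2.55
eef_pos: [502.4, -172.9, 396.0]
tool_rot: [-3.141, 0.0, 1.435]
force: [0.9, -1.1, 0.1]
width: -0.2
gripper_force: 0.0
```

```bash
python3 - <<'E'
from h import *
go((560,280,350,158.6))
E
```

```text
t 2.55 at [ 502.4 -172.9  396. ] yaw 82.2 q [ 0.52  0.34 -0.33  1.63  0.12  1.19  0.02] F [ 0.9 -1.1  0.1]
[np.float64(45.65), np.float64(-0.42), np.float64(4.6), np.float64(-76.4)]
```

Call:
play_rows([
  [1,4.5,0,0,-8],
  [1,9,0,0,-16],
  [1,13.5,0,0,-24],
  [1,18,0,0,-32],
  [1,22.5,0,0,-40],
  [1,27,0,0,-48],
  [1,31.5,0,1,-56],
  [1,36,0,2,-64],
  [1,41,-0.4,3,-71],
  [1,45.6,-0.4,4.5,-76.4],
])

```text
clock: 3.55
eef_pos: [561.4, 279.4, 351.0]
tool_rot: [3.141, 0.0, 2.769]
force: [0.8, 0.1, 0.1]
width: 0.2
gripper_force: 0.0
```

```bash
python3 - <<'E'
from h import *
C=np.array([543,364.])
def P(th,r,off): t=np.radians(th); return C+r*np.array([np.cos(t),np.sin(t)])+off*np.array([-np.sin(t),np.cos(t)])
th=-111.4
a=P(th,64,34); b=P(th,64,20)
print(a,b)
go((*a,300,158.6),(*a,145,158.6),(*b,145,158.6))
E
```

```text
[551.30378354 292.00661712] [538.26900212 297.1148921 ]
t 3.55 at [561.4 279.4 351. ] yaw 158.6 q [-0.1   0.59 -0.7   1.44  0.38  1.25  0.36] F [0.8 0.1 0.1]
[np.float64(1.4), np.float64(0.8), np.float64(5.1), np.float64(0.0)]
[np.float64(1.4), np.float64(0.8), np.float64(20.6), np.float64(0.0)]
[np.float64(2.8), np.float64(0.81), np.float64(20.6), np.float64(0.0)]
```

Call:
play_rows([
  [1,1.4,0.8,5,0],
  [1,1.4,0.8,9,0],
  [1,1.4,0.8,13,0],
  [1,1.4,0.8,16.5,0],
  [1,1.4,0.8,19.5,0],
  [1,1.4,0.8,20.6,0],
  [1,1.4,0.8,20.6,0],
])

```text
clock: 4.25
eef_pos: [550.5, 289.3, 143.7]
tool_rot: [-3.139, -0.002, 2.765]
force: [0.5, 0.3, 0.6]
width: 0.2
gripper_force: 0.0
```

```bash
python3 - <<'E'
from h import *
im,d=ctrl.get_image("top"); 
a=cv2.resize(im[150:310,240:440],(600,480),interpolation=cv2.INTER_CUBIC)
cv2.imwrite("pics/near1.png",a[:,:,::-1])
C=np.array([543,364.])
def P(th,r,off): t=np.radians(th); return C+r*np.array([np.cos(t),np.sin(t)])+off*np.array([-np.sin(t),np.cos(t)])
W=[]
for th in np.arange(-111.4,-173,-6):
    W.append((*P(th,64,18),145,158.6+th+111.4))
go(*W)
E
```

```text
t 4.3 at [551.5 290.1 145.4] yaw 158.4 q [-0.18  0.79 -0.58  1.68  0.55  0.84  0.18] F [-0.7  0.6  0.6]
[np.float64(1.69), np.float64(0.17), np.float64(0.04), np.float64(-0.2)]
[np.float64(2.36), np.float64(0.01), np.float64(0.04), np.float64(5.8)]
[np.float64(3.05), np.float64(-0.07), np.float64(0.04), np.float64(11.8)]
[np.float64(3.75), np.float64(-0.08), np.float64(0.04), np.float64(17.8)]
[np.float64(4.44), np.float64(-0.02), np.float64(0.04), np.float64(23.8)]
[np.float64(5.13), np.float64(0.11), np.float64(0.04), np.float64(29.8)]
[np.float64(5.79), np.float64(0.32), np.float64(0.04), np.float64(35.8)]
[np.float64(6.43), np.float64(0.59), np.float64(0.04), np.float64(41.8)]
[np.float64(7.04), np.float64(0.93), np.float64(0.04), np.float64(47.8)]
[np.float64(7.61), np.float64(1.33), np.float64(0.04), np.float64(53.8)]
[np.float64(8.13), np.float64(1.78), np.float64(0.04), np.float64(59.8)]
```

View pics/near1.png

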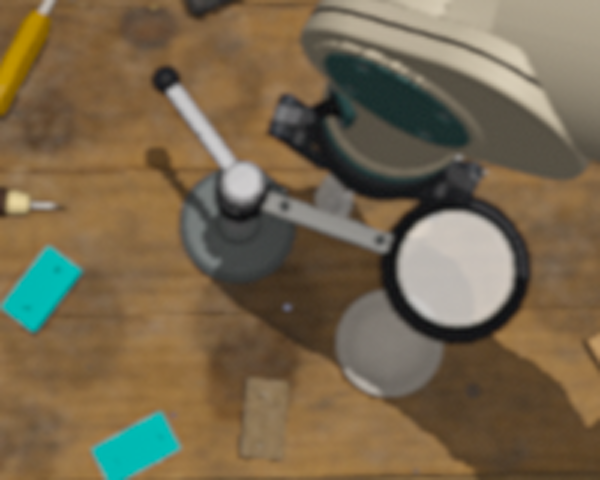

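Fingers shut and lowered on the far side of the bar (finger at crop (335,195), bar at (325,222)). I'm pushing in small steps now.

Call:
play_rows([
  [1,0.6,0.1,0,0],
  [1,1.2,0.15,0,0],
  [1,1.7,0.15,0,0],
  [1,2.0,0.1,0,3],
  [1,2.35,0,0,5.8],
  [1,2.7,-0.03,0,8.8],
  [1,3.05,-0.07,0,11.8],
  [1,3.4,-0.08,0,14.8],
  [1,3.75,-0.08,0,17.8],
  [1,3.75,-0.08,0,17.8],
])

```text
clock: 5.3
eef_pos: [516.5, 303.2, 146.4]
tool_rot: [3.14, 0.001, 2.454]
force: [0.5, -1.2, 1.1]
width: -0.4
gripper_force: 0.5
```

```bash
cat >> h.py <<'E'
def lens(cam="top"):
    im,d=ctrl.get_image(cam); r=ctrl.trace(cam,"lens_centre"); 
    from scipy.optimize import least_squares
    W=full(cam,d); H=W[...,2]; x,y=W[...,0],W[...,1]
    m=(d>0)&(H>128)&(H<148)&(im.max(2)<75)&(x>370)&(x<600)&(y>170)&(y<430)&(np.hypot(x-543,y-364)>85)
    if r: 
        b=r[0]["bbox"]; k=np.zeros_like(m); k[int(b[1])-3:int(b[3])+4,int(b[0])-3:int(b[2])+4]=1; m&=k
    p=W[m]; q=least_squares(lambda c:np.hypot(p[:,0]-c[0],p[:,1]-c[1])-44,p.mean(0)[:2],loss='soft_l1').x
    print(cam,"lens",len(p),q.round(1),"r",np.hypot(q[0]-543,q[1]-364).round(1),"ang",np.degrees(np.arctan2(q[1]-364,q[0]-543)).round(1)); return q,im
C=np.array([543,364.])
def P(th,r,off): t=np.radians(th); return C+r*np.array([np.cos(t),np.sin(t)])+off*np.array([-np.sin(t),np.cos(t)])
E
python3 - <<'E'
from h import *
lens("top");lens("side")
s=ctrl.read_state(); p=s["eef_pos"][:2]-C; print(np.hypot(*p),np.degrees(np.arctan2(p[1],p[0])))
W=[]
for th in np.arange(-129.4,-173,-6):
    W.append((*P(th,64,18),145,158.6+th+111.4))
go(*W)
E
```

```text
top lens 563 [458.2 253.6] r 139.2 ang -127.5
side lens 624 [458.  249.1] r 142.9 ang -126.5
66.35702098820093 -113.57355206118415
t 5.5 at [516.5 303.2 145.6] yaw 140.6 q [-0.27  0.74 -0.5   1.76  0.48  0.77 -0.13] F [ 0.5 -0.2  0.8]
[np.float64(0.01), np.float64(-0.02), np.float64(0.06), np.float64(0.0)]
[np.float64(0.69), np.float64(-0.17), np.float64(0.06), np.float64(6.0)]
[np.float64(1.38), np.float64(-0.25), np.float64(0.06), np.float64(12.0)]
[np.float64(2.08), np.float64(-0.26), np.float64(0.06), np.float64(18.0)]
[np.float64(2.77), np.float64(-0.19), np.float64(0.06), np.float64(24.0)]
[np.float64(3.45), np.float64(-0.06), np.float64(0.06), np.float64(30.0)]
[np.float64(4.12), np.float64(0.15), np.float64(0.06), np.float64(36.0)]
[np.float64(4.75), np.float64(0.43), np.float64(0.06), np.float64(42.0)]
```

Call:
play_rows([
  [1,0.35,-0.1,0,3],
  [1,0.7,-0.17,0,6],
  [1,1.05,-0.21,0,9],
  [1,1.4,-0.25,0,12],
  [1,1.75,-0.26,0,15],
  [1,2.1,-0.26,0,18],
  [1,2.4,-0.23,0,21],
  [1,2.77,-0.2,0,24],
  [1,3.1,-0.13,0,27],
  [1,3.45,-0.06,0,30],
])

```text
clock: 6.5
eef_pos: [489.4, 323.4, 145.3]
tool_rot: [-3.141, 0.001, 1.928]
force: [-0.1, -2.2, 2.5]
width: -0.3
gripper_force: 1.4
```

```bash
python3 - <<'E'
from h import *
lens("top");lens("side")
go(*[(*P(th,64,18),145,158.6+th+111.4) for th in np.arange(-159.4,-182,-3)])
E
```

```text
top lens 588 [414.1 309.8] r 139.9 ang -157.2
side lens 464 [412.5 308.4] r 141.8 ang -156.9
t 6.7 at [489.  324.5 145.2] yaw 110.7 q [-0.41  0.7  -0.35  1.79  0.34  0.71 -0.59] F [ 0.3 -0.8  0. ]
[np.float64(-0.0), np.float64(0.05), np.float64(0.02), np.float64(0.1)]
[np.float64(0.34), np.float64(-0.04), np.float64(0.02), np.float64(3.1)]
[np.float64(0.68), np.float64(-0.11), np.float64(0.02), np.float64(6.1)]
[np.float64(1.02), np.float64(-0.16), np.float64(0.02), np.float64(9.1)]
[np.float64(1.37), np.float64(-0.19), np.float64(0.02), np.float64(12.1)]
[np.float64(1.72), np.float64(-0.2), np.float64(0.02), np.float64(15.1)]
[np.float64(2.06), np.float64(-0.19), np.float64(0.02), np.float64(18.1)]
[np.float64(2.41), np.float64(-0.17), np.float64(0.02), np.float64(21.1)]
```

Call:
play_rows([
  [1,0.34,-0.04,0,3],
  [1,0.68,-0.11,0,6],
  [1,1.02,-0.16,0,9],
  [1,1.3,-0.18,0,11.5],
  [1,1.55,-0.19,0,13.5],
  [1,1.75,-0.2,0,15.5],
  [1,1.85,-0.2,0,16],
  [1,1.85,-0.2,0,16],
  [1,1.85,-0.2,0,16],
])

```text
clock: 7.6
eef_pos: [480.8, 341.2, 145.2]
tool_rot: [-3.141, -0.0, 1.652]
force: [-1.0, -2.2, -1.4]
width: 0.1
gripper_force: 0.8
```

```bash
python3 - <<'E'
from h import *
lens("top");q,im=lens("side")
s=ctrl.read_state();y=s["tool_rot"][2];p=s["eef_pos"]
go((p[0]-40*np.cos(y),p[1]-40*np.sin(y),145,np.degrees(y)),(p[0]-40*np.cos(y),p[1]-40*np.sin(y),260,np.degrees(y)))
E
```

```text
top lens 476 [401.1 351.1] r 142.5 ang -174.8
side lens 365 [401.1 347.9] r 142.9 ang -173.5
t 7.8 at [481.1 341.2 145.3] yaw 94.6 q [-0.5   0.69 -0.27  1.79  0.27  0.7  -0.83] F [-0.7 -1.6 -0.3]
[np.float64(-4.0), np.float64(0.0), np.float64(0.03), np.float64(-0.0)]
[np.float64(-4.0), np.float64(0.0), np.float64(-11.47), np.float64(-0.0)]
```

Lens is within about 4 mm of the block. Backing off, rising and going to the lever.

Call:
play_rows([
  [1,-1.5,0,0,0],
  [1,-3,0,0,0],
  [1,-4,0,0,0],
  [1,-4,0,-4,0],
  [1,-4,0,-8,0],
  [1,-4,0,-12,0],
  [1,-4,0,-14,0],
  [1,-4,0,-14,0],
])

```text
clock: 8.6
eef_pos: [486.1, 301.4, 288.9]
tool_rot: [3.135, -0.003, 1.649]
force: [-0.5, 0.6, -0.6]
width: -0.1
gripper_force: 0.0
```

```bash
python3 - <<'E'
from h import *
lens("top");q,im=lens("side")
im,d=ctrl.get_image("top")
cv2.imwrite("pics/near2.png",cv2.resize(im[150:310,240:440],(600,480),interpolation=cv2.INTER_CUBIC)[:,:,::-1])
a=P(34,58,40);
go((*a,290,124),(*a,178,124))
E
```

```text
top lens 591 [400.5 351.5] r 143.1 ang -175.0
side lens 335 [401.1 348.3] r 142.8 ang -173.7
t 8.85 at [483.6 300.3 283.8] yaw 94.6 q [-0.38  0.5  -0.33  1.71  0.19  0.97 -0.71] F [-0.  -0.4 -0.5]
[np.float64(12.21), np.float64(9.51), np.float64(-0.62), np.float64(-29.4)]
[np.float64(12.21), np.float64(9.51), np.float64(10.58), np.float64(-29.4)]
```

View pics/near2.png

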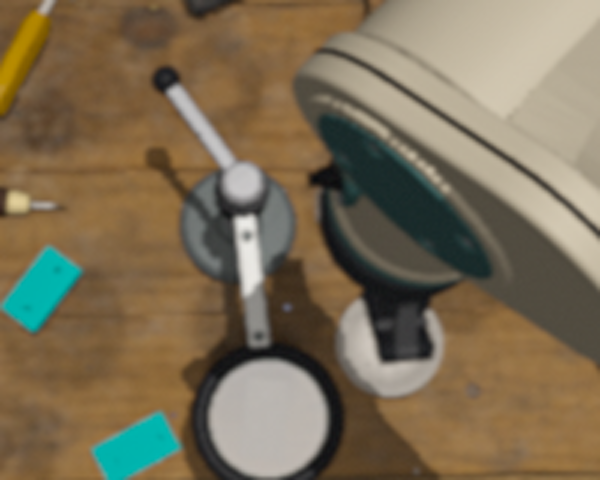

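The lens at crop (268,418) now covers the block, and the lever is unmoved. Moving to the far-left side of the lever.

Call:
play_rows([
  [1,3.5,2.8,-0.5,-7],
  [1,7,5.5,-0.5,-14],
  [1,10,8,-0.5,-21],
  [1,12.2,9.5,-0.5,-28],
  [1,12.2,9.5,1,-29.4],
  [1,12.2,9.5,4,-29.4],
  [1,12.2,9.5,7,-29.4],
  [1,12.2,9.5,9.5,-29.4],
  [1,12.2,9.5,10.5,-29.4],
  [1,12.2,9.5,10.5,-29.4],
])

```text
clock: 9.85
eef_pos: [567.9, 428.8, 177.6]
tool_rot: [-3.136, 0.001, 2.164]
force: [-0.9, -0.2, -0.5]
width: -0.5
gripper_force: 0.0
```

```bash
python3 - <<'E'
from h import *
go(*[(*P(th,58,o),177,90+th) for th,o in [(34,25),(34,16),(28,16),(22,16),(16,16),(10,16),(4,16),(-2,16)]])
E
```

```text
t 9.85 at [567.9 428.8 177.6] yaw 124.0 q [-0.47  0.83 -0.41  1.38  0.36  1.01 -0.37] F [-0.9 -0.2 -0.5]
[np.float64(-1.48), np.float64(0.12), np.float64(0.06), np.float64(-0.0)]
[np.float64(-2.38), np.float64(0.12), np.float64(0.06), np.float64(-0.0)]
[np.float64(-3.0), np.float64(0.25), np.float64(0.06), np.float64(6.0)]
[np.float64(-3.62), np.float64(0.32), np.float64(0.06), np.float64(12.0)]
[np.float64(-4.25), np.float64(0.33), np.float64(0.06), np.float64(18.0)]
[np.float64(-4.88), np.float64(0.27), np.float64(0.06), np.float64(24.0)]
[np.float64(-5.5), np.float64(0.14), np.float64(0.06), np.float64(30.0)]
[np.float64(-6.1), np.float64(-0.05), np.float64(0.06), np.float64(36.0)]
```

Call:
play_rows([
  [1,-0.8,0.1,0,0],
  [1,-1.5,0.1,0,0],
  [1,-2.0,0.12,0,0],
  [1,-2.4,0.12,0,0],
  [1,-2.7,0.2,0,3],
  [1,-3.0,0.25,0,6],
  [1,-3.3,0.29,0,9],
  [1,-3.62,0.32,0,12],
  [1,-3.95,0.33,0,15],
  [1,-4.25,0.33,0,18],
])

```text
clock: 10.85
eef_pos: [595.8, 398.1, 181.4]
tool_rot: [3.14, -0.002, 1.848]
force: [-0.0, 2.3, 1.7]
width: 0.1
gripper_force: 0.9
```

```bash
cat >> h.py <<'E'
def lever(cam):
    im,d=ctrl.get_image(cam); r=ctrl.trace(cam,"lever_ball")
    W=full(cam,d); H=W[...,2]
    for k in r[:1]:
        m=k["pixels"]&(d>0)&(H>155)&(H<180)&(im.max(2)<75); q=np.hypot(W[...,0]-C[0],W[...,1]-C[1]); m&=(q<95)&(q>60)
        p=np.median(W[m],0) if m.any() else np.full(3,np.nan)
        print(cam,"ball",m.sum(),p.round(1),"ang",np.degrees(np.arctan2(p[1]-C[1],p[0]-C[0])).round(1)); 
E
python3 - <<'E'
from h import *
lever("top"); lever("side")
go(*[(*P(th,58,16),177,90+th) for th in range(16,-30,-6)])
E
```

```text
top ball 0 [nan nan nan] ang nan
side ball 37 [615.6 379.3 170. ] ang 11.9
t 11.05 at [595.7 397.2 180.8] yaw 106.1 q [-0.45  0.82 -0.34  1.37  0.29  1.   -0.57] F [ 0.2  0.9 -0.3]
[np.float64(-0.14), np.float64(-0.18), np.float64(0.38), np.float64(0.1)]
[np.float64(-0.75), np.float64(-0.05), np.float64(0.38), np.float64(6.1)]
[np.float64(-1.38), np.float64(0.02), np.float64(0.38), np.float64(12.1)]
[np.float64(-2.01), np.float64(0.03), np.float64(0.38), np.float64(18.1)]
[np.float64(-2.63), np.float64(-0.04), np.float64(0.38), np.float64(24.1)]
[np.float64(-3.25), np.float64(-0.16), np.float64(0.38), np.float64(30.1)]
[np.float64(-3.85), np.float64(-0.35), np.float64(0.38), np.float64(36.1)]
[np.float64(-4.43), np.float64(-0.61), np.float64(0.38), np.float64(42.1)]
```

Call:
play_rows([
  [1,-0.45,-0.1,0.2,3],
  [1,-0.75,-0.05,0.3,6],
  [1,-1.05,0,0.3,9],
  [1,-1.38,0.02,0.3,12],
  [1,-1.7,0.03,0.3,15],
  [1,-2.0,0.03,0.3,18],
  [1,-2.3,0,0.3,21],
  [1,-2.63,-0.04,0.3,24],
  [1,-2.95,-0.1,0.3,27],
  [1,-3.25,-0.16,0.3,30],
])

```text
clock: 12.05
eef_pos: [603.0, 366.0, 177.6]
tool_rot: [3.141, -0.002, 1.326]
force: [0.1, 2.1, -0.1]
width: 0.2
gripper_force: 0.9
```

```bash
python3 - <<'E'
from h import *
lever("top"); lever("side"); lens("side")
go(*[(*P(th,58,16),177,90+th) for th in range(-14,-63,-6)])
E
```

```text
top ball 0 [nan nan nan] ang nan
side ball 43 [615.2 340.1 169.1] ang -18.3
side lens 323 [401.1 348.1] r 142.8 ang -173.6
t 12.35 at [603.  365.3 177.3] yaw 76.1 q [-0.48  0.8  -0.2   1.41  0.18  0.95 -0.97] F [1.4 1.  0.9]
[np.float64(0.03), np.float64(0.01), np.float64(0.03), np.float64(0.1)]
[np.float64(-0.59), np.float64(0.15), np.float64(0.03), np.float64(6.1)]
[np.float64(-1.22), np.float64(0.22), np.float64(0.03), np.float64(12.1)]
[np.float64(-1.85), np.float64(0.22), np.float64(0.03), np.float64(18.1)]
[np.float64(-2.47), np.float64(0.16), np.float64(0.03), np.float64(24.1)]
[np.float64(-3.09), np.float64(0.03), np.float64(0.03), np.float64(30.1)]
[np.float64(-3.69), np.float64(-0.16), np.float64(0.03), np.float64(36.1)]
[np.float64(-4.27), np.float64(-0.41), np.float64(0.03), np.float64(42.1)]
[np.float64(-4.81), np.float64(-0.72), np.float64(0.03), np.float64(48.1)]
```

Call:
play_rows([
  [1,-0.3,0.08,0,3],
  [1,-0.6,0.15,0,6],
  [1,-0.9,0.19,0,9],
  [1,-1.22,0.22,0,12],
  [1,-1.53,0.22,0,15],
  [1,-1.85,0.22,0,18],
  [1,-2.16,0.19,0,21],
  [1,-2.47,0.16,0,24],
  [1,-2.78,0.1,0,27],
  [1,-3.09,0.03,0,30],
])

```text
clock: 13.35
eef_pos: [596.4, 335.4, 177.3]
tool_rot: [3.141, -0.001, 0.802]
force: [0.9, 1.6, -0.2]
width: 0.1
gripper_force: 1.0
```

```bash
python3 - <<'E'
from h import *
lever("top"); lever("side"); lens("side")
go(*[(*P(th,58,16),177,90+th) for th in range(-44,-66,-3)])
E
```

```text
top ball 0 [nan nan nan] ang nan
side ball 58 [597.7 306.1 170.2] ang -46.6
side lens 320 [401.2 348.2] r 142.7 ang -173.6
t 13.65 at [595.7 335.1 177.2] yaw 46.1 q [-0.52  0.76 -0.06  1.49  0.06  0.9  -1.37] F [0.7 0.1 0.4]
[np.float64(0.01), np.float64(-0.0), np.float64(0.02), np.float64(0.1)]
[np.float64(-0.29), np.float64(0.08), np.float64(0.02), np.float64(3.1)]
[np.float64(-0.6), np.float64(0.13), np.float64(0.02), np.float64(6.1)]
[np.float64(-0.91), np.float64(0.18), np.float64(0.02), np.float64(9.1)]
[np.float64(-1.23), np.float64(0.2), np.float64(0.02), np.float64(12.1)]
[np.float64(-1.54), np.float64(0.21), np.float64(0.02), np.float64(15.1)]
[np.float64(-1.86), np.float64(0.21), np.float64(0.02), np.float64(18.1)]
[np.float64(-2.17), np.float64(0.19), np.float64(0.02), np.float64(21.1)]
```

Creeping on until the force shows the stop.

Call:
play_rows([
  [1,-0.2,0.05,0,2],
  [1,-0.4,0.1,0,4],
  [1,-0.6,0.13,0,6],
  [1,-0.75,0.15,0,7.5],
  [1,-0.9,0.18,0,9],
  [1,-0.9,0.18,0,9],
  [1,-0.9,0.18,0,9],
])

```text
clock: 14.35
eef_pos: [590.5, 327.4, 177.3]
tool_rot: [-3.142, 0.001, 0.646]
force: [0.5, -0.5, 0.1]
width: -0.3
gripper_force: 0.2
```

Call:
play_rows([
  [1,-0.1,0,0,1],
  [1,-0.2,0.02,0,2],
  [1,-0.3,0.02,0,3],
  [1,-0.3,0.02,0,3],
])

```text
clock: 14.75
eef_pos: [589.2, 325.6, 177.5]
tool_rot: [3.141, -0.002, 0.592]
force: [4.4, 0.0, -1.1]
width: -0.3
gripper_force: 1.6
```

```bash
python3 - <<'E'
from h import *
lever("side"); go()
E
```

```text
side ball 53 [586.8 295.4 169.7] ang -57.5
t 14.85 at [589.2 325.6 177.5] yaw 34.0 q [-0.54  0.74 -0.01  1.52  0.01  0.87 -1.53] F [ 3.6  0.1 -1.3]
```

Call:
play_rows([
  [1,-0.1,0,0,0],
  [1,-0.15,0,0,0],
  [1,-0.15,0,0,0],
  [1,-0.15,0,0,0],
])

```text
clock: 15.25
eef_pos: [589.0, 325.5, 177.6]
tool_rot: [3.141, -0.004, 0.593]
force: [5.8, 2.3, -3.1]
width: 0.4
gripper_force: 3.3
```

The finger no longer advances and the force is rising, so the lever is at its stop. Backing off.

Call:
play_rows([
  [1,1,0,0,0],
  [1,2.5,0,0,0],
  [1,3.5,0,0,0],
  [1,3.5,0,-4,0],
  [1,3.5,0,-8,0],
  [1,3.5,0,-12,0],
  [1,3.5,0,-15,0],
  [1,3.5,0,-15,0],
])

```text
clock: 16.05
eef_pos: [617.1, 345.5, 332.8]
tool_rot: [-3.141, -0.007, 0.594]
force: [-0.0, 0.2, 0.3]
width: -0.1
gripper_force: 0.0
```

```bash
python3 - <<'E'
from h import *
lever("side"); lever("top"); lens("top"); _,im=lens("side"); go()
cv2.imwrite("pics/end.png",cv2.resize(im[170:350,230:430],(600,540))[:,:,::-1])
E
```

```text
top ball 55 [587.1 301.6 173.3] ang -54.8
top lens 569 [400.3 351.3] r 143.3 ang -174.9
side lens 333 [400.9 348.2] r 142.9 ang -173.7
t 16.45 at [615.8 344.1 325.9] yaw 34.0 q [-0.55  0.66  0.    1.24 -0.    1.24 -1.53] F [0.2 0.6 0.5]
```

View pics/end.png

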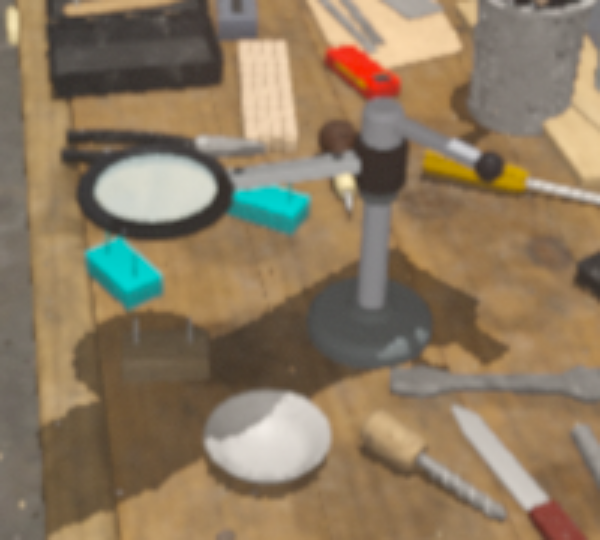

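The picture shows the lens over the nailed block (nails at (137,330) and (190,330)), the lever round at its stop (ball at (488,165)), and the dish and drill unmoved.

```bash
python3 -c "
from cell import ctrl; print(ctrl.finish_job())"
```

```text
the job is handed in; nothing more can be done
None
```

The job is handed in (no verdict came back): the lens measures about 4 mm from the block's centre, the lever is at its stop by force and angle, and the block, dish and drill look undisturbed in the last picture.

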